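# Fit the right dust caps on two waveguide ends

## Robot

A 6-joint arm with a two-finger parallel gripper is mounted at the origin on the work surface. World frame = base frame: x ahead of the robot, y to its left, z up, the work surface at z = 0. Lengths are in m, angles in degrees, forces in N, time in s.
With the tool pointing down it reaches from about 0.25 to 0.725 m from the base axis. Payload 9.7 kg.
Tool frame: the origin (TCP) lies at the very end of the fingers, on their centre line; the grasp point (between the pads) lies 19 mm behind it; z points along the fingers, y is the line along which they close (so a half turn about z gives the same grasp; the last joint's range is limited). The gripper opens to 85 mm and grips with 20 to 120 N. Pads are 22 mm wide; open, the fingers measure 114 mm over their backs; the gripper's body (76 mm by 85 mm) begins 54 mm behind the grasp point. The pads swing forward as they close: fully open they stand 13 mm farther back than shut.
Start: joints at [-76.719, 4.979, 10.078, 95.1, 0, 90], TCP at [0.126, -0.535, 0.231] pointing down, gripper open.
Joint ranges: [-179.16, 179.16], [-48.56, 103.87], [-65.8, 70.77], [-126.05, 130.52], [-82.76, 87.17], [-180, 180]. Speed limits (degrees/s): [127.2, 127.2, 147.25, 180, 180, 180].

## Interface

Orientations are given as [roll, pitch, yaw] about the fixed x, y, z axes, in that order (R = Rz(yaw) Ry(pitch) Rx(roll)).
In Python, from workcell import bot, viewer, finder gives the robot as it stands. The module is installed in compiled form; this text tells all that it offers.
- The arm moves only by the shell command python3 -m inch 'ROWS' [FORCE]. ROWS is JSON, a list that holds one entry, the list of rows, each a list of 7 numbers: the opening in per cent of the stroke, from 0 (shut) to 100 (fully open), then the shift along the tool's x, y, z in mm, then the turn, a rotation vector about the tool's x, y, z in degrees. In form: [[[grip, tx, ty, tz, ax, ay, az], ...]]. A call has 1 to 8 rows; each row shifts and turns the commanded pose from where the row before left it, along the tool's axes as they then stand; what a row does not reach is not made up. A row lasts 1/8 s, in which the tool goes at most 62.5 mm and 10.7 degrees, less where a joint would pass 70% of its speed; a pose out of reach is approached as far as the arm can. A call with a gripper value outside its range is refused whole. The fingers move at their own pace and stop on an object; FORCE is the grip in N (left out, the last holds). Time passes only in rows, so rows that do not move let the fingers close. It gives the time, the measured TCP pose, the force, the opening and the grip force at its end, in the units of the state.
- bot.get_obs(): the state, without advancing time (a new reading comes with each control period).
- viewer.camera(name): name is "side" or "top"; returns a dict with "pixels" (420x560x3 uint8, red, green, blue), "vfov" (degrees; the focal length in pixels is half the picture's height over the tangent of half this angle, whatever the lens; pixels are square), "cx", "cy" (the principal point, pixels), "R" (3x3) and "t" (3): a world point X has camera coordinates R X + t. Camera axes: x right, y down, z forward; pixel columns grow to the right and rows downward; lengths in m; the calibration is good to about 2 mm. A picture is of the moment at which its call begins. There is no depth.
- bot.job_done(): hands the job in; it is judged then, once.
Trained networks look in the newest picture that a camera, given by its name, has taken for a name from the list of things; names that differ only in an ending like _2 or _b are one class to them, and where a whole thing is asked for, a point or a joint stands for the part that bears it (a point fixed in the world has none). Each returns a list of dicts, best first, with "conf" (0 to 1); they miss things now and then, are a little off and sometimes report something else, mostly with a low value. They report only what shows in the picture. A call takes as long as a camera call.
- finder.outline_of(camera, thing): "pixels" (420x560 bool, what is visible of it) and "extent" ([centre column, centre row, width, height] in pixels, round what is visible of it).
- finder.mark_of(camera, thing): "position" ([column, row] in pixels: a listed point, or the origin of a listed thing).
The state is a dict: "time": time; "q": joint angles; "qd": joint speeds; "joint_efforts": joint torques, N m; "ee_pos": TCP position; "tcp_rot": TCP orientation; "wrist_force": force on the tool from outside, world axes, zero at the start; "torque": the same for the moment, N m; "opening": finger opening in m; "grasp_force": force on a finger pad.
Only numpy, scipy, OpenCV 4.12 (cv2) and the standard library are available. Lean on these libraries where they do the work, as an engineer would, in place of code of your own. Each camera call takes 0.05 s, during which the arm holds its last target. There are 200 camera calls.

## Task

Close both open brass waveguide ends on the front of the bench test set: slide onto each one the dust cap that fits it, along its guide trough, fully home against the panel. The three caps look alike from outside but only one fits each end, so find out by trying; leave the one that fits neither lying flat on the black foam pad, and do not disturb the other things on the bench.

Things in the scene. Friction and masses are not known exactly. Their poses are not given: they have to be found in the camera images.
- test_set: low white instrument (fixed), 320 mm wide, 140 deep, 60 tall, with an aluminium apron in front (127 mm deep, 200 wide, top 8 mm above the bench) that carries two guide troughs. Origin: on the bench under the middle of the panel face. x points from the apron into the box (away from the robot), y left along the panel, z up
- trough_left (a point): on the floor of the left guide trough (8 mm above the bench), on its centre line, in its wide part: 96 mm before the panel, where a cap to be tried lies. Troughs run along the test set's x at y = +55 and -55 mm; side walls 10 mm tall, 6 thick. Width 50 mm from 122 to 72 mm before the panel, then narrowing; 43 mm over the last 60 mm, guiding the cap onto the tube
- trough_right (a point): the same point of the right trough, at y = -55 mm of the test set
- port_left (a point): foot of the left waveguide end, at its centre on the panel, 25 mm above the bench; axes as the test set. A brass tube with 3 mm walls, 22 x 14 or 26 x 18 mm outside (left or right, varies), sticks out 23 mm towards -x. The fitting cap has 0.75 mm play a side and goes on till its rim meets the panel (origin at x = -16, z = -17 mm from here); a wrong one stops at the tube, origin near x = -39 mm
- port_right (a point): the same for the right waveguide end, at y = -55 mm of the test set
- foam_pad: black foam pad (fixed), 165 mm (x) x 75 mm (y), 8 mm thick, left of the apron, axes parallel to the test set's. Origin: centre of its underside. The third cap starts on it about 50 mm from its centre towards -x; there is room for three caps in a row along x, 48 mm apart
- cap_a: grey plastic dust cap, a block 32 mm long (x), 42 wide (y), 34 tall (z), 50-85 g; origin: centre of its underside. Open at its +x end (starts facing the panel): a rectangular opening 24 mm deep with a boss in its middle, so it takes only a tube of its own size. The caps' openings differ by 4 mm; which is which is not told. Starts in a trough or on the pad, places shuffled
- cap_b: another of the three dust caps; described as cap_a, its opening of another size
- cap_c: another of the three dust caps; described as cap_a, its opening of another size
- adapter: brass coaxial adapter, 18 mm across, 26 mm tall, standing in front of the test set between the lines of the two troughs (leave alone)
- terminator: steel cylinder 16 mm across, 22 mm tall, standing near the foam pad (leave alone)
- solder_spool: solder spool, 56 mm across, 44 mm tall, standing (leave alone)
- screwdriver: screwdriver 170 mm long, lying (leave alone)
- meter: blue hand-held meter, 150 x 75 x 34 mm, lying flat (leave alone)
- circuit_board: green circuit board 90 x 65 mm, 15 mm tall with its parts (leave alone)
- flux_bottle: small white bottle, 34 mm across, 75 mm tall, standing (leave alone)

How it is judged:
By the outcome, as a careful person would: the job done as asked, in the order asked, and still so for the second after the job is handed in, with the robot touching nothing.
It also fails if it takes over 72 s, if anything falls off the work surface, if the arm or the gripper's body presses on something with over 40 N, if the wrist force passes 120 N, or if a joint passes its speed limit or range.

## Working session

There is one attempt and no reset: what is moved stays moved. The work goes in short steps, Python scripts to look and compute and a shell command to move; the robot and the scene stay as the last step left them, time stands still between calls to the robot, and variables do not carry over. Pictures are saved under pics/ and viewed, at most 10 in all, crops included, and the job is handed in when it is done.

```bash
mkdir -p pics; cat > h.py <<'E'
from workcell import bot, viewer, finder
import numpy as np, cv2
def cam(n):
    c=viewer.camera(n); c['f']=210/np.tan(np.radians(c['vfov'])/2); return c
def ray(c,p):
    d=np.array([(p[0]-c['cx'])/c['f'],(p[1]-c['cy'])/c['f'],1]); R=np.array(c['R']);return -R.T@np.array(c['t']),R.T@d
def onz(c,p,z):
    o,d=ray(c,p); return o+d*(z-o[2])/d[2]
def proj(c,X):
    q=np.array(c['R'])@X+c['t']; return q[:2]/q[2]*c['f']+[c['cx'],c['cy']]
def save(c,name): cv2.imwrite('pics/'+name,c['pixels'][:,:,::-1])
E
python3 - <<'E'
from h import *
np.set_printoptions(precision=4,suppress=True)
C={n:cam(n) for n in('top','side')}
for n,c in C.items(): save(c,n+'0.png'); print(n,c['f'],ray(c,[c['cx'],c['cy']]))
zs=dict(test_set=0,trough_left=.008,trough_right=.008,port_left=.025,port_right=.025,foam_pad=0,cap_a=.008,adapter=0,terminator=0)
for n,c in C.items():
    for t,z in zs.items():
        for m in finder.mark_of(n,t)[:4]: print(n,t,round(m['conf'],2),np.round(m['position'],1),onz(c,m['position'],z))
print(bot.get_obs())
E
```

```text
top 511.0064517621132 (array([ 0.3944, -0.0038,  1.3675]), array([ 0.0919, -0.0159, -0.9956]))
side 464.9071998823106 (array([ 0.4868, -0.9683,  0.7878]), array([ 0.0208,  0.7906, -0.612 ]))
top test_set 0.86 [284.3 167.5] [ 0.6507 -0.0443  0.    ]
top trough_left 0.66 [257.7 196.6] [0.5681 0.0252 0.008 ]
top trough_left 0.65 [301.1 201.6] [ 0.558  -0.0914  0.008 ]
top trough_left 0.18 [306.4 166.3] [ 0.6543 -0.1036  0.008 ]
top trough_right 0.67 [299.5 203.4] [ 0.553  -0.0872  0.008 ]
top port_left 0.67 [261.9 162.7] [0.6571 0.0165 0.025 ]
top port_right 0.75 [301.  167.1] [ 0.6484 -0.088   0.025 ]
top port_right 0.66 [298.7 201.4] [ 0.5563 -0.0839  0.025 ]
top port_right 0.21 [276.7 237.1] [ 0.4602 -0.0282  0.025 ]
top foam_pad 0.79 [202.  185.9] [0.5938 0.1762 0.    ]
top cap_a 0.65 [258.5 197.4] [0.566 0.023 0.008]
top cap_a 0.53 [200.7 206.8] [0.5362 0.1764 0.008 ]
top cap_a 0.51 [302.1 203.4] [ 0.5532 -0.0942  0.008 ]
top adapter 0.52 [413.3 225.8] [ 0.5021 -0.3961  0.    ]
top adapter 0.4 [279.6 235. ] [ 0.4672 -0.0363  0.    ]
top terminator 0.45 [222.7 186.6] [0.5935 0.1205 
[... 441 characters left out ...]
.79 [294.4 233.8] [ 0.5609 -0.0793  0.008 ]
side cap_a 0.67 [294.  207.2] [0.5651 0.0306 0.008 ]
side adapter 0.48 [258.2 224.4] [ 0.4683 -0.0329 -0.    ]
side terminator 0.55 [298.  188.9] [0.5816 0.1273 0.    ]
{'time': 1.0, 'q': array([-76.7202,   4.9774,  10.0779,  95.0983,  -0.0005,  90.001 ]), 'qd': array([ 0.0334,  0.0964,  0.0618, -0.0099, -0.0061, -0.0894]), 'joint_efforts': array([  0.0022, -52.0103,  46.4873,   0.0013,   0.0001,  -0.    ]), 'ee_pos': array([ 0.1263, -0.5353,  0.2313]), 'tcp_rot': array([179.9979,   0.0005,  13.2788]), 'wrist_force': array([-0.8006,  0.1721,  1.0976]), 'torque': array([-0.0307, -0.0326,  0.0168]), 'grasp_force': 0.0, 'opening': 0.08572493298211577}
```

```bash
python3 - <<'E'
import cv2
a=cv2.imread('pics/top0.png')[130:260,150:350]; b=cv2.imread('pics/side0.png')[150:290,220:420]
a=cv2.resize(a,None,fx=4,fy=4,interpolation=cv2.INTER_CUBIC);cv2.imwrite('pics/topc.png',a)
cv2.imwrite('pics/sidec.png',cv2.resize(b,None,fx=4,fy=4,interpolation=cv2.INTER_CUBIC))
E
```

```text
(no output)
```

View pics/topc.png

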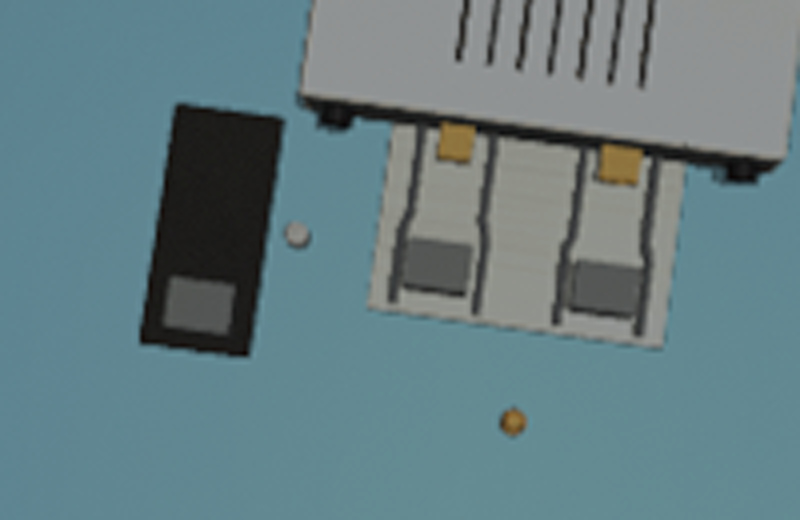

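View pics/sidec.png

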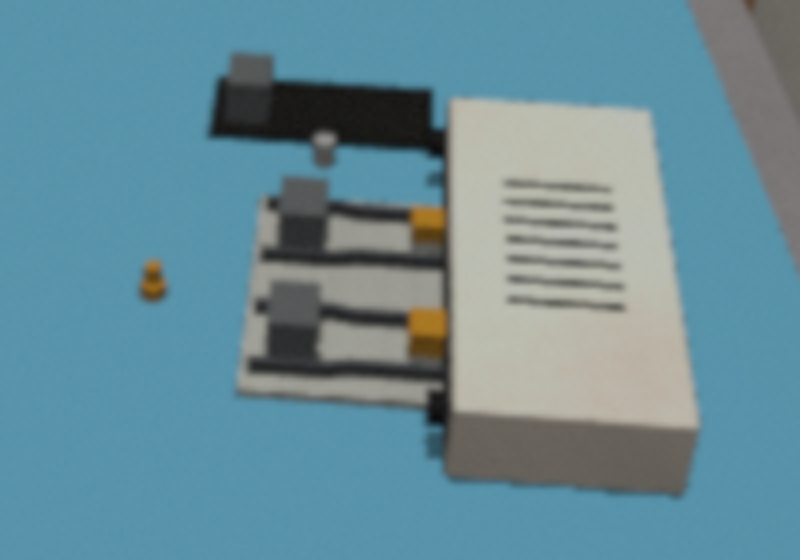

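View pics/top0.png

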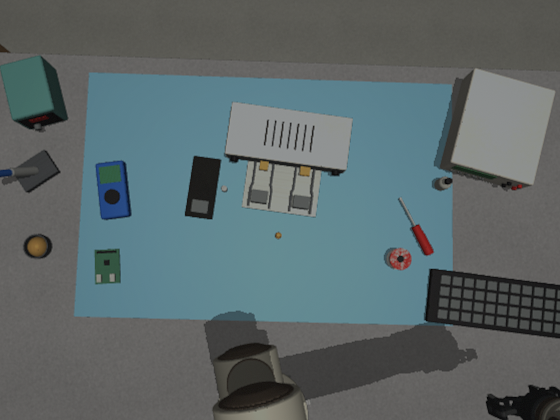

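The top crop shows caps in the left trough (full-image px 259,196), the right trough (301,202) and on the pad (200,206). The adapter is at (278,235). The right brass tube looks wider than the left. Next I fit the test set pose from corners.

```bash
cat >> h.py <<'E'
def crop(uv,o): return [o[0]+(uv[0]+.5)/4-.5,o[1]+(uv[1]+.5)/4-.5]
E
python3 - <<'E'
from h import *
from scipy.optimize import least_squares
np.set_printoptions(precision=4,suppress=True)
T=cam('top');S=cam('side')
# local test-set points (x,y,z) ; (crop px)
t=[((-.127,.1,.008),(369,309)),((-.127,-.1,.008),(664,348)),((0,.16,.06),(302,97)),((0,-.16,.06),(784,163))]
s=[((-.127,.1,.008),(264,196)),((-.127,-.1,.008),(238,391)),((0,-.16,.06),(449,417)),((0,.16,.06),(450,98))]
def M(p,X): c,n=np.cos(p[2]),np.sin(p[2]); return np.array([p[0]+c*X[0]-n*X[1],p[1]+n*X[0]+c*X[1],X[2]])
def res(p,which):
    r=[]
    for C,L,o,k in((T,t,(150,130),1),(S,s,(220,150),2)):
        if which&k:
            for X,u in L: r+=list(proj(C,M(p,X))-crop(u,o))
    return np.array(r)
for w in(1,2,3):
    f=least_squares(res,[.65,-.04,-.13],args=(w,)); print(w,f.x[:2],np.degrees(f.x[2]),f.fun)
p=f.x
np.save('p.npy',p)
def L(w): c,n=np.cos(p[2]),np.sin(p[2]); d=w[:2]-p[:2]; return 1e3*np.array([c*d[0]+n*d[1],-n*d[0]+c*d[1]])
for nm,q in dict(left=[(411,239),(472,243),(466,296),(403,290)],right=[(573,261),(645,266),(639,317),(570,310)],pad=[(168,276),(237,281),(230,333),(163,328)]).items():
    w=[onz(T,crop(u,(150,130)),.042) for u in q]; print(nm,np.mean(w,0),L(np.mean(w,0)))
for nm,q in dict(left=[(285,178),(328,180),(325,216),(281,213)],right=[(272,282),(320,284),(319,321),(269,318)],pad=[(231,53),(272,56),(272,88),(229,84)]).items():
    w=[onz(S,crop(u,(220,150)),.042) for u in q]; print('side',nm,np.mean(w,0),L(np.mean(w,0)))
for nm,u,z in(('adT',(513,421),.02),('tmT',(297,234),.022)):
    w=onz(T,crop(u,(150,130)),z);print(nm,w,L(w))
w=np.array([onz(T,crop(u,(150,130)),.008) for u in[(176,104),(284,119),(250,355),(140,343)]]);print('pad',[L(x) for x in w],L(w.mean(0)))
for nm,q in dict(tl=[(440,125),(475,125)],tr=[(600,146),(643,148)]).items():
    w=np.array([onz(T,crop(u,(150,130)),.033) for u in q]);print(nm,[L(x) for x in w])
e=np.array([.1263,-.5353]);print('tcp',L(e))
E
```

```text
1 [ 0.6544 -0.0453] -6.044591007852602 [-0.3141  0.1861  0.0658  0.396  -0.7112 -0.2911  0.959  -0.3006]
2 [ 0.6571 -0.0457] -6.61559117988111 [-0.3616  0.2589 -0.614   0.189   0.4294 -0.7434  0.5338  0.4305]
3 [ 0.6558 -0.0456] -6.2870418298212245 [-0.3814 -0.4911 -0.0504  0.0304 -0.5591 -1.0496  1.0303 -0.5504 -1.0727
  0.3672 -0.9603  0.3674  0.2338 -0.7572 -0.2803  0.3775]
left [0.5645 0.0208 0.042 ] [-98.0251  55.9913]
right [ 0.5535 -0.0898  0.042 ] [-96.774  -55.1431]
pad [0.5353 0.1751 0.042 ] [-143.8573  206.1725]
side left [0.5683 0.0237 0.042 ] [-94.5346  59.311 ]
side right [ 0.5567 -0.0845  0.042 ] [-94.1625 -49.4855]
side pad [0.5366 0.1779 0.042 ] [-142.9108  209.0594]
adT [ 0.4664 -0.0313  0.02  ] [-189.8197   -6.5309]
tmT [0.5863 0.1153 0.022 ] [-86.6509 152.269 ]
pad [array([ -8.7177, 247.0929]), array([ -8.6983, 173.7397]), array([-169.6069,  172.8397]), array([-171.7427,  246.4046])] [-89.6914 210.0192]
tl [array([-2.9677, 68.1586]), array([ 0.2711, 45.2258])]
tr [array([ -2.122 , -38.6588]), array([  0.5292, -67.0666])]
tcp [-472.6477 -544.757 ]
```

```bash
python3 -m inch '[[[0,0,0,0,0,0,9.8],[0,0,0,0,0,0,9.8],[0,30,-44,0,0,0,0],[0,30,-44,0,0,0,0],[0,30,-44,0,0,0,0],[0,30,-44,0,0,0,0],[0,30,-44,0,0,0,0],[0,30,-44,0,0,0,0]]]' 40
cat >> h.py <<'E'
def loc(e):
    p=np.load('p.npy'); c,n=np.cos(p[2]),np.sin(p[2]); d=e[:2]-p[:2]; return np.round(1e3*np.array([c*d[0]+n*d[1],-n*d[0]+c*d[1],e[2]]),1)
def st():
    o=bot.get_obs(); print(o['time'],'loc',loc(o['ee_pos']),'rot',np.round(o['tcp_rot'],2),'F',np.round(o['wrist_force'],1),'op',round(1e3*o['opening'],1),'gf',o['grasp_force'])
E
python3 -c "from h import *;st()"
```

```text
time: 2.1
ee_pos: [0.3352, -0.2913, 0.2315]
tcp_rot: [180.0, -0.0, -6.3]
wrist_force: [1.1, -0.5, -0.2]
opening: 0.0003
grasp_force: 0.0
2.1 loc [-291.7 -279.3  231.5] rot [ 1.7998e+02 -4.0000e-02 -6.3300e+00] F [ 1.1 -0.5 -0.2] op 0.3 gf 0.0
```

```bash
python3 -m inch '[[[0,30,-45,0,0,0,0],[0,30,-45,0,0,0,0],[0,30,-45,20,0,0,0],[0,31,-45,30,0,0,0],[0,31,-44,30,0,0,0],[0,0,0,60,0,0,0],[0,0,0,50,0,0,0],[0,0,0,20,0,0,0]]]'
python3 -c "
from h import *;st()
T=cam('top');S=cam('side')
a=T['pixels'][130:260,170:350];b=S['pixels'][170:300,220:400]
cv2.imwrite('pics/n1.png',cv2.resize(np.vstack([a,b]),None,fx=2.3,fy=2.3,interpolation=cv2.INTER_CUBIC)[:,:,::-1])"
```

```text
time: 3.1
ee_pos: [0.5082, -0.0862, 0.0179]
tcp_rot: [-180.0, 0.3, -6.3]
wrist_force: [-0.3, -0.0, 0.3]
opening: -0.0001
grasp_force: 0.0
3.1 loc [-142.2  -56.5   17.9] rot [-179.99    0.25   -6.29] F [-0.3 -0.   0.3] op -0.1 gf 0.0
```

View pics/n1.png

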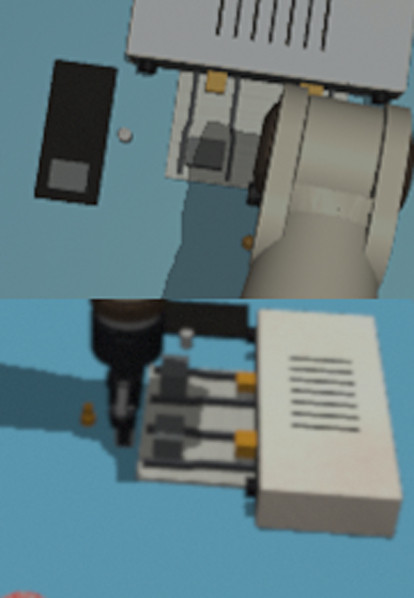

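The side view shows the closed fingers just ahead of the right trough, clear of the adapter. I push the right cap.

```bash
python3 -m inch '[[[0,16,-1,-4,0,0,0],[0,16,0,0,0,0,0],[0,16,0,0,0,0,0],[0,12,0,0,0,0,0],[0,4,0,0,0,0,0],[0,4,0,0,0,0,0],[0,4,0,0,0,0,0],[0,0,0,0,0,0,0]]]'
python3 -c "
from h import *;st()"
```

```text
time: 4.2
ee_pos: [0.5818, -0.0937, 0.0253]
tcp_rot: [-180.0, -0.0, -6.3]
wrist_force: [0.0, -0.3, 0.2]
opening: 0.0
grasp_force: 0.0
4.2 loc [-68.2 -56.   25.3] rot [-1.80e+02 -1.00e-02 -6.32e+00] F [ 0.  -0.3  0.2] op 0.0 gf 0.0
```

```bash
python3 -m inch '[[[0,3,0,3,0,0,0],[0,3,0,0,0,0,0],[0,3,0,0,0,0,0]]]'; python3 -m inch '[[[0,2,0,0,0,0,0],[0,2,0,0,0,0,0]]]'
python3 -c "
from h import *;st()
S=cam('side')
b=S['pixels'][170:300,220:400]
cv2.imwrite('pics/n2.png',cv2.resize(b,None,fx=4,fy=4,interpolation=cv2.INTER_CUBIC)[:,:,::-1])"
```

```text
time: 4.58
ee_pos: [0.5908, -0.0947, 0.0222]
tcp_rot: [180.0, 0.0, -6.3]
wrist_force: [-0.5, -0.2, -0.6]
opening: 0.0001
grasp_force: 0.1
time: 4.82
ee_pos: [0.5948, -0.0952, 0.0223]
tcp_rot: [-180.0, 0.0, -6.3]
wrist_force: [-0.5, 0.6, 0.3]
opening: 0.0004
grasp_force: 0.1
4.825 loc [-55.2 -56.   22.3] rot [-180.      0.     -6.32] F [-0.5  0.6  0.3] op 0.4 gf 0.13117825717017695
```

View pics/n2.png

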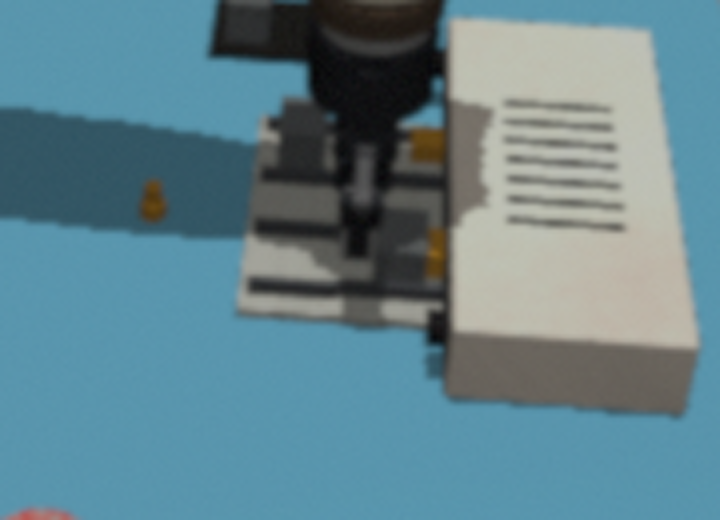

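The right cap now covers half of the tube: visible brass spans 427–447, where before it spanned 410–447. It seems to fit, so I push on.

```bash
python3 -m inch '[[[0,3,0,0,0,0,0],[0,3,0,0,0,0,0],[0,2,0,0,0,0,0],[0,2,0,0,0,0,0]]]'; python3 -m inch '[[[0,2,0,0,0,0,0],[0,0,0,0,0,0,0]]]'
python3 -c "
from h import *;st()"
```

```text
time: 5.38
ee_pos: [0.6047, -0.0963, 0.0223]
tcp_rot: [180.0, 0.0, -6.3]
wrist_force: [-0.3, -0.7, 0.1]
opening: 0.0001
grasp_force: 0.2
time: 5.62
ee_pos: [0.6067, -0.0965, 0.0223]
tcp_rot: [180.0, -0.0, -6.3]
wrist_force: [0.3, 0.6, 0.7]
opening: -0.0
grasp_force: 0.0
5.625 loc [-43.2 -56.   22.3] rot [ 1.80e+02 -1.00e-02 -6.32e+00] F [0.3 0.6 0.7] op -0.0 gf 0.0
```

Keep pushing in 1 mm steps until it touches the panel.

```bash
python3 -m inch '[[[0,1.5,0,0,0,0,0],[0,1.5,0,0,0,0,0]]]';python3 -m inch '[[[0,1,0,0,0,0,0],[0,1,0,0,0,0,0]]]'
python3 -c "
from h import *;st()"
```

```text
time: 5.88
ee_pos: [0.6073, -0.0966, 0.0223]
tcp_rot: [-180.0, 0.3, -6.3]
wrist_force: [-17.4, 1.5, 10.4]
opening: 0.0
grasp_force: 8.9
time: 6.12
ee_pos: [0.6073, -0.0966, 0.0223]
tcp_rot: [-180.0, 0.5, -6.3]
wrist_force: [-27.8, 2.9, 15.3]
opening: -0.0
grasp_force: 13.6
6.125 loc [-42.6 -56.   22.3] rot [-180.      0.49   -6.33] F [-27.8   2.9  15.3] op -0.0 gf 13.636855334043503
```

Right cap home (contact at TCP −42.6, as predicted). Now the left trough.

```bash
python3 -m inch '[[[0,-20,0,0,0,0,0],[0,-30,0,-30,0,0,0],[0,-30,-35,-30,0,0,0],[0,-23,-40,0,0,0,0],[0,0,-36,0,0,0,0],[0,0,0,30,0,0,0],[0,0,0,30,0,0,0],[0,0,0,0,0,0,0]]]'
python3 -c "
from h import *;st()"
```

```text
time: 7.12
ee_pos: [0.516, -0.0159, 0.0207]
tcp_rot: [-178.2, 0.3, -2.7]
wrist_force: [-1.0, 0.2, 0.2]
opening: -0.0
grasp_force: 0.0
7.125 loc [-142.1   14.2   20.7] rot [-178.16    0.27   -2.73] F [-1.   0.2  0.2] op -0.0 gf 0.0
```

```bash
python3 -c "
from h import *;st();print(bot.get_obs()['q'],bot.get_obs()['qd'])"; python3 -m inch '[[[0,0,0,-10,0,0,0]]]';  python3 -c "
from h import *;st();print(bot.get_obs()['q'])"
```

```text
7.125 loc [-142.1   14.2   20.7] rot [-178.16    0.27   -2.73] F [-1.   0.2  0.2] op -0.0 gf 0.0
[ -2.78353377   2.00661123 -16.4501348   71.81608011   1.84264049
 179.94448946] [-0.19296803 -1.63248501  3.0211932   1.9449565  -0.05143252 -0.07920787]
time: 7.25
ee_pos: [0.5173, -0.0165, 0.0336]
tcp_rot: [-178.2, 0.1, -2.7]
wrist_force: [0.5, 0.1, 0.9]
opening: -0.0001
grasp_force: 0.0
7.25 loc [-140.8   13.8   33.6] rot [-1.7816e+02  6.0000e-02 -2.7400e+00] F [0.5 0.1 0.9] op -0.1 gf 0.0
[ -2.83427715   1.54587174 -15.45520116  73.06615055   1.83779182
 179.9088348 ]
```

Joint 6 hit its limit (180°), so I need the half-turn equivalent grasp. First raise, then turn the tool by −176°.

```bash
python3 -m inch '[[[0,0,0,-50,-1.84,0,0],[0,0,0,-20,0,0,-10.6],[0,0,0,0,0,0,-10.6],[0,0,0,0,0,0,-10.6],[0,0,0,0,0,0,-10.6],[0,0,0,0,0,0,-10.6],[0,0,0,0,0,0,-10.6],[0,0,0,0,0,0,-10.6]]]'; python3 -m inch '[[[0,0,0,0,0,0,-10.6],[0,0,0,0,0,0,-10.6],[0,0,0,0,0,0,-10.6],[0,0,0,0,0,0,-10.6],[0,0,0,0,0,0,-10.6],[0,0,0,0,0,0,-10.6],[0,0,0,0,0,0,-10.6],[0,0,0,0,0,0,-10.6]]]';  python3 -c "
from h import *;st();print(bot.get_obs()['q'])"
```

```text
time: 8.25
ee_pos: [0.5179, -0.0219, 0.1056]
tcp_rot: [179.9, -0.2, 72.1]
wrist_force: [-0.2, 0.0, 0.0]
opening: -0.0
grasp_force: 0.0
time: 9.25
ee_pos: [0.5179, -0.0219, 0.1056]
tcp_rot: [179.8, 0.1, 156.9]
wrist_force: [-0.3, -0.0, 0.7]
opening: 0.0002
grasp_force: 0.0
9.25 loc [-139.6    8.5  105.6] rot [1.7980e+02 9.0000e-02 1.5691e+02] F [-0.3 -0.   0.7] op 0.2 gf 0.0
[-2.50726467 -0.11476567 -9.08076708 80.87852814  0.15825532 20.58517445]
```

```bash
python3 -m inch '[[[0,0,0,0,0,0,-8.4],[0,0,0,0,0,0,-8.4],[0,0,24,0,0,0,0],[0,0,23,0,0,0,0],[0,0,0,40,0,0,0],[0,0,0,38,0,0,0],[0,0,0,5,0,0,0],[0,0,0,0,0,0,0]]]';  python3 -c "
from h import *;st();print(bot.get_obs()['q'])"
```

```text
time: 10.25
ee_pos: [0.5233, 0.0251, 0.0222]
tcp_rot: [179.8, 0.1, 173.4]
wrist_force: [0.3, -0.2, 1.4]
opening: 0.0
grasp_force: 0.0
10.25 loc [-139.4   55.7   22.2] rot [1.7983e+02 8.0000e-02 1.7336e+02] F [ 0.3 -0.2  1.4] op 0.0 gf 0.0
[  2.66009042   2.60723482 -15.64292176  71.6429984    0.15757462
   9.30359726]
```

```bash
python3 -m inch '[[[0,-16,0,0,0,0,-0.3],[0,-16,0,0,0,0,0],[0,-16,0,0,0,0,0],[0,-14,0,0,0,0,0],[0,-4,0,0,0,0,0],[0,-4,0,0,0,0,0],[0,0,0,0,0,0,0]]]'; python3 -m inch '[[[0,-3,0,0,0,0,0],[0,-2,0,0,0,0,0]]]';python3 -m inch '[[[0,-1,0,0,0,0,0],[0,-1,0,0,0,0,0]]]'
python3 -c "
from h import *;st()"
```

```text
time: 11.12
ee_pos: [0.5919, 0.0174, 0.0202]
tcp_rot: [179.8, -0.0, 173.7]
wrist_force: [-0.4, -0.3, 0.6]
opening: 0.0001
grasp_force: 0.0
time: 11.38
ee_pos: [0.5968, 0.0168, 0.0202]
tcp_rot: [179.8, -0.0, 173.7]
wrist_force: [-0.8, -0.0, 0.8]
opening: -0.0003
grasp_force: 0.5
time: 11.62
ee_pos: [0.5988, 0.0166, 0.0201]
tcp_rot: [179.8, -0.0, 173.7]
wrist_force: [-1.6, 0.3, 1.0]
opening: 0.0
grasp_force: 0.5
11.625 loc [-63.4  55.5  20.1] rot [ 1.7985e+02 -3.0000e-02  1.7367e+02] F [-1.6  0.3  1. ] op 0.0 gf 0.5079241376370192
```

```bash
python3 -m inch '[[[0,-1,0,-1,0,0,0],[0,-1,0,0,0,0,0]]]';python3 -m inch '[[[0,-1,0,0,0,0,0],[0,-1,0,0,0,0,0]]]'
python3 -c "
from h import *;st()"
```

```text
time: 11.88
ee_pos: [0.6009, 0.0163, 0.0212]
tcp_rot: [179.8, -0.0, 173.7]
wrist_force: [-0.3, -1.2, 0.1]
opening: 0.0002
grasp_force: 0.2
time: 12.12
ee_pos: [0.6029, 0.0161, 0.0211]
tcp_rot: [179.8, -0.0, 173.7]
wrist_force: [-1.3, 0.0, 0.4]
opening: -0.0002
grasp_force: 0.2
12.125 loc [-59.3  55.5  21.1] rot [ 1.7985e+02 -4.0000e-02  1.7367e+02] F [-1.3  0.   0.4] op -0.2 gf 0.17318770744168432
```

```bash
python3 -m inch '[[[0,-3,0,0,0,0,0],[0,-3,0,0,0,0,0]]]';python3 -m inch '[[[0,-3,0,0,0,0,0],[0,-3,0,0,0,0,0]]]';python3 -m inch '[[[0,-2,0,0,0,0,0],[0,-2,0,0,0,0,0]]]'
python3 -c "
from h import *;st()
S=cam('side')
b=S['pixels'][170:300,220:400]
cv2.imwrite('pics/n3.png',cv2.resize(b,None,fx=4,fy=4,interpolation=cv2.INTER_CUBIC)[:,:,::-1])"
```

```text
time: 12.38
ee_pos: [0.609, 0.0155, 0.0211]
tcp_rot: [179.8, -0.0, 173.7]
wrist_force: [-0.6, 0.7, 0.2]
opening: 0.0
grasp_force: 0.2
time: 12.62
ee_pos: [0.615, 0.0148, 0.0211]
tcp_rot: [179.8, -0.0, 173.7]
wrist_force: [-1.1, 0.2, -0.0]
opening: -0.0
grasp_force: 0.2
time: 12.88
ee_pos: [0.6188, 0.0143, 0.0211]
tcp_rot: [179.8, -0.0, 173.7]
wrist_force: [-0.9, -0.3, -0.1]
opening: 0.0001
grasp_force: 0.9
12.875 loc [-43.3  55.5  21.1] rot [ 1.7985e+02 -4.0000e-02  1.7366e+02] F [-0.9 -0.3 -0.1] op 0.1 gf 0.9353491477668285
```

View pics/n3.png

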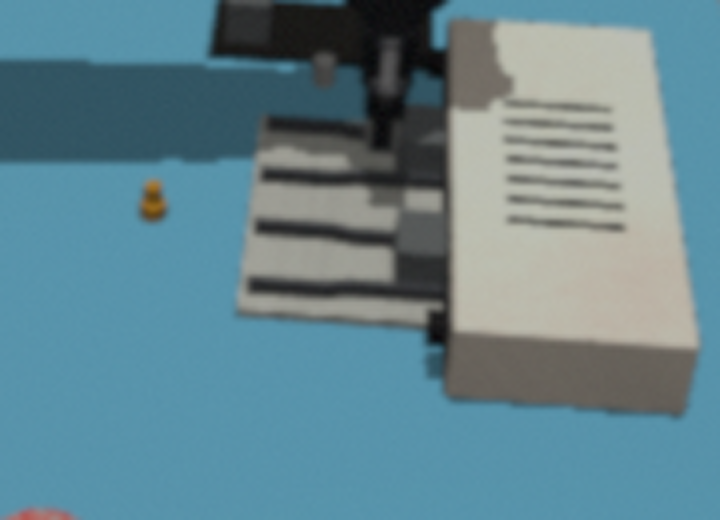

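Both caps are up against the panel (left 397–447, right 395–447, no brass showing). I'll seat the left one firmly, then retreat.

```bash
python3 -m inch '[[[0,-1.5,0,0,0,0,0],[0,-1.5,0,0,0,0,0]]]';python3 -m inch '[[[0,-1,0,0,0,0,0],[0,0,0,0,0,0,0]]]'; python3 -m inch '[[[0,10,0,0,0,0,0],[0,30,0,0,0,0,0],[0,30,0,-20,0,0,0],[0,20,0,-50,0,0,0],[0,40,0,-50,0,0,0],[0,50,0,-40,0,0,0],[0,40,0,-20,0,0,0],[0,0,0,0,0,0,0]]]'
python3 -c "
from h import *;st()
T=cam('top');S=cam('side')
a=T['pixels'][130:260,170:350];b=S['pixels'][150:280,220:400]
cv2.imwrite('pics/n4.png',cv2.resize(np.vstack([a,b]),None,fx=2.3,fy=2.3,interpolation=cv2.INTER_CUBIC)[:,:,::-1])"
```

```text
time: 13.18
ee_pos: [0.6192, 0.0143, 0.0204]
tcp_rot: [179.9, -0.3, 173.7]
wrist_force: [-17.3, 2.9, 5.5]
opening: 0.0002
grasp_force: 8.5
time: 13.42
ee_pos: [0.6192, 0.0143, 0.0204]
tcp_rot: [179.9, -0.5, 173.7]
wrist_force: [-18.2, 1.2, 6.9]
opening: -0.0001
grasp_force: 9.1
time: 14.42
ee_pos: [0.4056, 0.0377, 0.2018]
tcp_rot: [179.8, 0.3, 173.7]
wrist_force: [0.7, -0.6, 0.0]
opening: 0.0
grasp_force: 0.0
14.425 loc [-257.8   55.4  201.8] rot [179.78   0.29 173.7 ] F [ 0.7 -0.6  0. ] op 0.0 gf 0.0
```

View pics/n4.png

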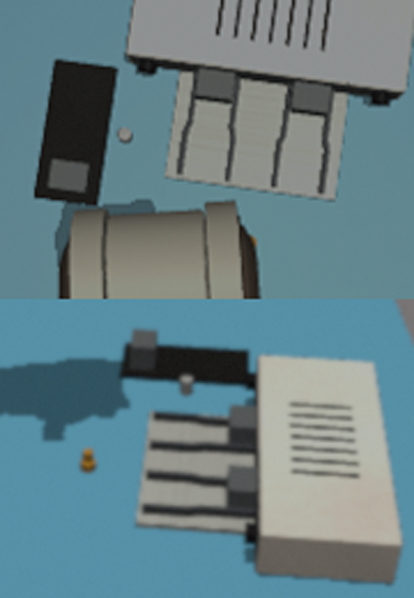

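Both views show the two caps flush with the panel, the third flat on the pad, and the adapter and terminator where they were. The robot is clear.

```bash
python3 -c "
from workcell import bot;print(bot.job_done())"
```

```text
the job is handed in; nothing more can be done
None
```

Both waveguide ends are capped fully home against the panel, as felt in the push force and seen from both cameras; the third cap was never moved and lies flat on the foam pad, and the job is handed in.

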